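Find the out-of-balance polisher roller on the inspection plate

TASK

Roll each of the three look-alike rollers across the dark inspection plate, away from the robot and past the yellow line, pushing it slowly and lightly without pinching or lifting it, and feel which one is out of balance: it resists, then lurches ahead, where a true one rolls evenly. When all three lie still past the line, pick up the faulty one, set it down gently on the floor of the red reject tray and only then let go. Leave the two true rollers on the plate past the line and do not disturb the spectacles, the dispenser or the screwdriver.

Things in the scene. Friction and masses are not known exactly. Their poses are not given: they have to be found in the camera images.
- plate: Fixed dark flat inspection plate with a grippy rubbery face, 260 mm (its x, away from the robot) by 380 mm (its y) by 30 mm; origin in the centre of its underside, on the bench; z up, top face 30 mm above the bench. Black rubber stops 8 mm high and 12 mm wide run along its near and far edges, their inner faces at x = -115 and +115 mm. A thin yellow line runs along y at x = +10 mm.
- roller_1_mid (a point): One of three look-alike bright metal rollers: a plain cylinder 34 mm in diameter, 90 mm long, about 0.55 kg, slippery to the fingers (friction about 0.35), blue band at each end, black key mark. Point: the middle of its axis, 17 mm above what it lies on; y runs along the roller, x and z turn with it. It starts on the robot's side of the plate, lying along the plate's y.
- roller_2_mid (a point): Same size and look as roller_1. Whichever of the three is faulty has its core about 5 mm off the axis: pushed slowly it resists with about 0.5 to 3 N over the first half turn, most at a quarter turn (27 mm of travel), then over the second half turn runs ahead by itself, or leans with 2 to 5 N on a finger in front of it, and settles one full turn (107 mm) on. Point and axes as for roller_1.
- roller_3_mid (a point): Same size and look as roller_1. Whichever two of the three are true roll evenly: once moving they take under about 1 N, never press ahead by themselves, and stay where they are left. Exactly one of the three is faulty. Point and axes as for roller_1.
- tray: Fixed red open reject tray on the bench, 130 by 130 mm outside, 24 mm high, walls and floor 5 mm thick (inside 120 by 120 mm); origin in the centre of its underside. It stands on the left or the right of the plate.
- spectacles: Bystander: a loose pair of spectacles lying open and flat, 140 mm wide, temples 140 mm long towards its +x, 10 mm high; origin on the bench between the lenses. On the other side of the plate from the tray.
- dispenser: Bystander: a loose glass pump dispenser, 80 mm in diameter, 100 mm tall; origin in the centre of its underside. Beyond the plate.
- driver: Bystander: a loose small screwdriver with a wooden handle, lying on the bench beyond the plate; origin under its middle.
Things that resemble listed ones, but are neither listed nor needed, are in the scene too. What is shaped like the part that bears roller_1_mid but orange or purple is not meant.

How it is judged:
By the outcome, as a careful person would: the job done as asked, in the order asked, and still so for the second after the job is handed in, with the robot touching nothing.
It also fails if it takes over 70 s, if anything falls off the work surface, if the arm or the gripper's body presses on something with over 40 N, if the wrist force passes 120 N, or if a joint passes its speed limit or range.

ROBOT

A 6-joint arm with a two-finger parallel gripper is mounted at the origin on the work surface. World frame = base frame: x ahead of the robot, y to its left, z up, the work surface at z = 0. Lengths are in mm, angles in degrees, forces in N, time in s.
With the tool pointing down it reaches from about 275 to 875 mm from the base axis. Payload 12.5 kg.
Tool frame: the origin (TCP) lies on the centre line of the jaws, within the pads' length; the fingertips stand 19 mm ahead of it and the grasp point (between the pads) is the TCP (env.finger_overhang is the distance from the TCP to the fingertips, in mm); z points along the fingers, y is the direction in which the jaws open and shut (so a half turn about z gives the same grasp; the last joint's range is limited). The gripper opens to 85 mm and grips with 20 to 120 N. Pads are 22 mm wide; open, the fingers measure 114 mm over their backs; the gripper's body (76 mm by 85 mm) begins 54 mm behind the grasp point. The pads swing forward as they close: fully open they stand 13 mm farther back than shut.
Start: joints at [71.127, 20.094, 94.641, -0, 65.266, -4.847], TCP at [133.268, 533.596, 250.29] pointing down, gripper open.
Joint ranges: [-157.81, 157.81], [-45, 120.19], [0.68, 151.7], [-89.99, 269.99], [4.06, 180], [-164.3, 164.3]. Speed limits (degrees/s): [127.2, 127.2, 159.86, 180, 180, 180].

INTERFACE

Orientations are given as [roll, pitch, yaw] about the fixed x, y, z axes, in that order (R = Rz(yaw) Ry(pitch) Rx(roll)).
In Python, from rig import env, imaging gives the robot as it stands.
- The arm moves only by the tool apply_moves, never from a script. Its argument "increments" is a list of rows, each a list of 5 numbers: the opening, from -1 (shut) to 1 (fully open), so that 0 is half open, then the shift along the world's x, y, z in cm, then the turn about the world's z in rad. A call has 1 to 12 rows; each row is the pose to reach, as a shift and turn from the pose commanded when the call began; what a row does not reach only later rows make up. A row lasts 1/10 s, in which the tool goes at most 50 mm and 8.59 degrees, less where a joint would pass 70% of its speed; a pose out of reach is approached as far as the arm can. A call with a gripper value outside its range is refused whole. The fingers move at their own pace and stop on an object; the grip force is fixed at half the most. Time passes only in rows, so rows that repeat a pose let the fingers close. It gives the time, the measured TCP pose, the force and the opening at its end, in the units of the state.
- env.get_state(): the state, without advancing time (a new reading comes with each control period).
- imaging.grab_frame(name): name is "scene" or "top" or "wrist"; returns the picture (480x640x3 uint8, red, green, blue); there is no depth.
- imaging.camera_params(name): a dict with "camera_matrix" (3x3 intrinsics, pixels), "k1" (the pictures are not rectified: a ray, as slopes to the right and down, at radius r is drawn at 1 + k1 r^2 times it, then the intrinsics apply), "cam_to_world" (4x4, takes a point from camera to world coordinates). Camera axes: x right, y down, z forward; pixel columns grow to the right and rows downward; lengths in mm; the calibration is good to about 2 mm. A picture is of the moment at which its call begins: read the wrist's pose just before it. camera_params takes no time and is no camera call; for the wrist camera it gives the pose at the moment of the call.
- env.finish_job(): hands the job in, once; it reports no verdict.
The state is a dict: "time_s": time; "joint_pos": joint angles; "dq": joint speeds; "joint_efforts": joint torques, N m; "eef_pos": TCP position; "eef_rot": TCP orientation; "wrist_force": force on the tool from outside, world axes, zero at the start; "moment": the same for the moment, N m; "opening": finger opening in mm.
Only numpy, scipy, OpenCV 4.12 (cv2) and the standard library are available. Lean on these libraries where they do the work, as an engineer would, in place of code of your own. Each camera call takes 0.05 s, during which the arm holds its last target. There are 200 camera calls.

## Working session

There is one attempt and no reset: what is moved stays moved. The work goes in short steps, Python scripts to look and compute and a tool call to move; the robot and the scene stay as the last step left them, time stands still between calls to the robot, and variables do not carry over. Pictures are saved under pics/ and viewed, about 8 in all and at most 12, crops included, and the job is handed in when it is done.

Besides the shell and the picture viewer there is one more tool, called in YAML: its name, and indented under it one key for each argument. apply_moves: Moves the arm, as the interface text tells. Its arguments: {"type":"object","properties":{"increments":{"type":"array","items":{"type":"array","items":{"type":"number"}}}},"required":["increments"]}

```bash
ls; mkdir -p pics; cat > h.py <<'E'
import numpy as np, cv2
from rig import env, imaging
def grab(cam,fn):
    p=imaging.camera_params(cam); im=imaging.grab_frame(cam)
    cv2.imwrite('pics/'+fn,im[:,:,::-1]); return p
def p2w(p,u,v,z):
    K=np.array(p['camera_matrix']);T=np.array(p['cam_to_world'])
    d=np.array([(u-K[0,2])/K[0,0],(v-K[1,2])/K[1,1]]);s=d.copy()
    for _ in range(20): s=d/(1+p['k1']*(s@s))
    r=T[:3,:3]@np.array([s[0],s[1],1]);o=T[:3,3]
    return o+r*(z-o[2])/r[2]
E
python3 - <<'E'
from h import *
print(env.get_state())
for c in('top','scene'):
    p=grab(c,c+'0.png'); print(c,np.round(p['cam_to_world'],2).tolist())
E
```

```text
pics
{'time_s': 0.0, 'joint_pos': array([ 7.11271481e+01,  2.01253457e+01,  9.46763522e+01, -2.99328113e-04,
        6.52663372e+01, -4.84848675e+00]), 'dq': array([-0.01480924,  0.00048409,  0.04799461,  0.06677368,  0.03034133,
       -0.11055181]), 'joint_efforts': array([-6.55347721e-04, -5.06113672e+01, -2.91403323e+01, -1.63205736e-04,
        4.57466158e-03,  2.94286315e-05]), 'eef_pos': array([133.17232266, 533.31721954, 249.75274021]), 'eef_rot': array([-1.79932185e+02, -5.47965112e-03,  1.65975757e+02]), 'wrist_force': array([ 0.43973257, -0.13355125, -0.0325599 ]), 'moment': array([-0.0144434 ,  0.04815603,  0.01196353]), 'opening': 85.46603295711054}
top [[-0.0, -0.99, 0.1, 431.71], [-1.0, 0.0, -0.0, 3.91], [0.0, -0.1, -0.99, 1244.97], [0.0, 0.0, 0.0, 1.0]]
scene [[0.8, 0.45, -0.38, 1081.05], [0.6, -0.61, 0.52, -688.8], [-0.0, -0.65, -0.76, 1089.77], [0.0, 0.0, 0.0, 1.0]]
```

View pics/top0.png

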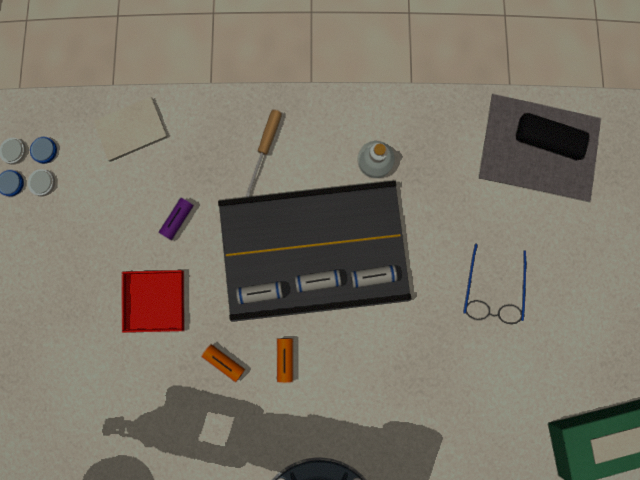

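View pics/scene0.png

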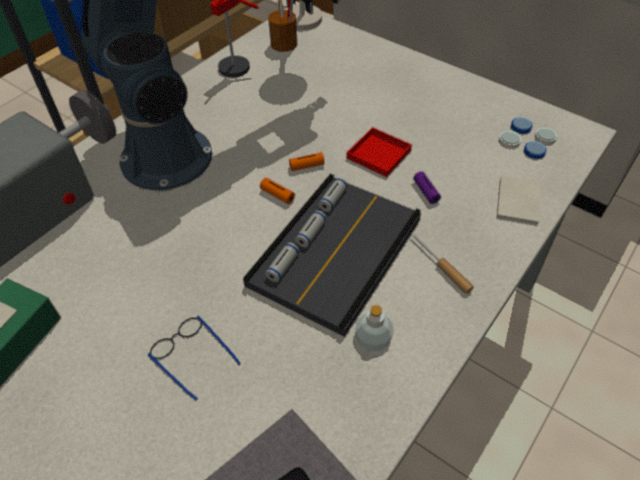

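The top view shows three metal rollers at (261,293), (319,281) and (376,276). The look-alikes are orange at (222,362) and (285,360) and purple at (176,218), and I will ignore those. The red tray is at (154,301), the plate corners are near (220,200), (397,182), (410,298) and (230,320), and the screwdriver tip is near (250,195). Next is one close crop.

```bash
python3 - <<'E'
import cv2
im=cv2.imread('pics/top0.png')[170:335,110:420]
cv2.imwrite('pics/c1.png',cv2.resize(im,None,fx=2.58,fy=2.58,interpolation=cv2.INTER_CUBIC))
E
```

```text
(no output)
```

View pics/c1.png

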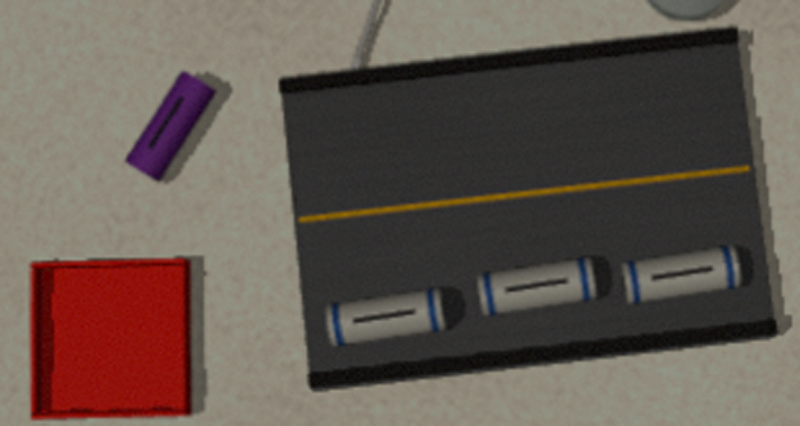

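The crop confirms the choice: three bright rollers with blue bands at crop (385,317), (540,286) and (682,274), black key marks facing up. The yellow line runs from (300,219) to (749,168), and the tray rim corners are (32,262) and (190,413).

```bash
python3 - <<'E'
from h import *
p=imaging.camera_params('top')
f=lambda u,v,z:p2w(p,110+(u+.5)/2.58-.5,170+(v+.5)/2.58-.5,z)
for n,u,v,z in [('TL',281,80,38),('TR',737,30,38),('BR',776,322,38),('BL',310,376,38),('lineL',300,219,30),('lineR',749,168,30),
 ('A',385,317,62),('B',540,286,62),('C',682,274,62),('tTL',32,262,24),('tTR',189,259,24),('tBR',190,413,24),('tBL',32,415,24),('drvtip',362,66,5)]:
    print(n,np.round(f(u,v,z),1))
l=f(300,219,30);r=f(749,168,30);d=l-r
print('yaw',np.degrees(np.arctan2(-d[0],d[1])))
q=[f(*c,38) for c in((281,80),(737,30),(776,322),(310,376))];print('centre',sum(q)/4)
E
```

```text
TL [668.6 211.2  38. ]
TR [ 710.2 -163.1   38. ]
BR [ 470.5 -191.    38. ]
BL [427.5 183.8  38. ]
lineL [554.9 194.8  30. ]
lineR [ 596.7 -172.1   30. ]
A [474.  121.4  62. ]
B [498.5  -0.8  62. ]
C [ 507.8 -113.    62. ]
tTL [519.9 418.7  24. ]
tTR [522.6 287.   24. ]
tBR [397.  283.8  24. ]
tBL [394.3 415.2  24. ]
drvtip [686.8 148.6   5. ]
yaw 6.490953900434713
centre [569.18565391  10.22939136  38.        ]
```

```bash
python3 - <<'E'
from h import *
p=imaging.camera_params('scene')
for u,v in((233,67),(283,45),(205,97)): print(p2w(p,u,v,0).round())
K=np.array(p['camera_matrix']);T=np.linalg.inv(p['cam_to_world'])
for w in((133,533,250),(443,118,60),(133,533,350)):
    c=T@np.array([*w,1]);print(w,(K@c[:3]/c[2]).round()[:2])
grab('wrist','w0.png')
E
```

```text
[-144.  422.    0.]
[-97. 614.   0.]
[-105.  256.    0.]
(133, 533, 250) [322.   4.]
(443, 118, 60) [321. 186.]
(133, 533, 350) [321. -31.]
```

View pics/w0.png

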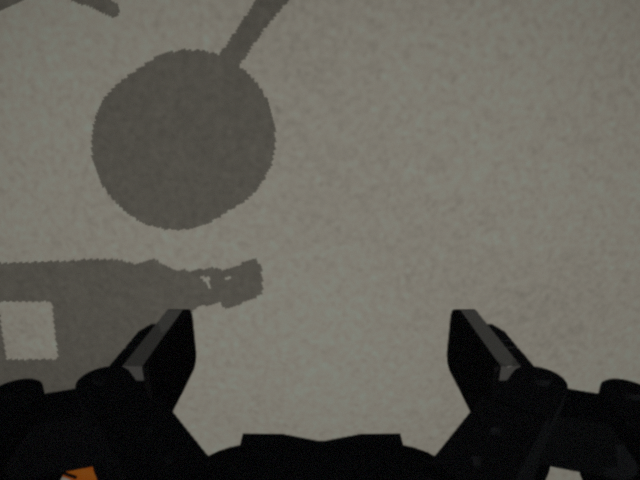

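The wrist view shows only bare bench and shadows under the open fingers, so the path is clear.

apply_moves:
  increments:
    - [-0.1,1,-1.5,0,0.03]
    - [-0.1,3,-4,-0.5,0.06]
    - [-0.1,6,-8,-1.5,0.1]
    - [-0.1,9,-12,-3,0.14]
    - [-0.1,12,-16,-4.5,0.18]
    - [-0.1,15,-20,-6,0.22]
    - [-0.1,18,-24,-7.5,0.26]
    - [-0.1,21,-28,-9,0.3]
    - [-0.1,24,-32,-10.5,0.33]
    - [-0.1,27,-36,-12,0.358]
    - [-0.1,29.5,-39.5,-13,0.358]
    - [-0.1,30.9,-41.6,-13,0.358]

```text
time_s: 1.35
eef_pos: [443.0, 115.2, 119.1]
eef_rot: [-180.0, -0.1, -173.6]
wrist_force: [0.2, 0.6, -0.5]
opening: 38.3
```

apply_moves:
  increments:
    - [-0.1,0,0,-1,0]
    - [-0.1,0,0,-2.5,0]
    - [-0.1,0,0,-4,0]
    - [-0.1,0,0,-5.2,0]
    - [-0.1,0,0,-5.8,0]
    - [-0.1,0,0,-6,0]
    - [-0.1,0,0,-6,0]

```text
time_s: 2.05
eef_pos: [442.3, 117.8, 60.3]
eef_rot: [-180.0, -0.0, -173.5]
wrist_force: [-1.0, 0.1, -0.8]
opening: 38.6
```

```bash
python3 - <<'E'
from h import *
s=env.get_state();print(s['eef_pos'],s['wrist_force'])
grab('wrist','w1.png')
E
```

```text
[442.26045156 117.77257004  60.32734935] [-0.99548552  0.05131734 -0.79773704]
```

View pics/w1.png

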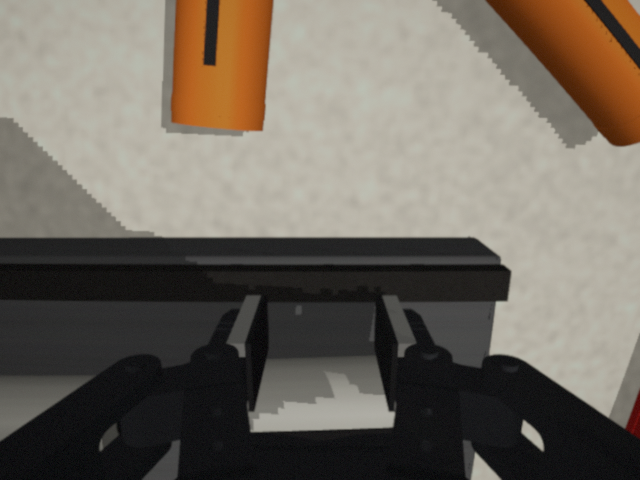

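The fingers stand just over the near stop with the roller directly ahead of them, at the bottom of the picture. Next is the slow push along the plate's x.

apply_moves:
  increments:
    - [-0.1,0.17,0.02,0,0]
    - [-0.1,0.33,0.04,0,0]
    - [-0.1,0.5,0.06,0,0]
    - [-0.1,0.66,0.08,0,0]
    - [-0.1,0.83,0.09,0,0]
    - [-0.1,0.99,0.11,0,0]
    - [-0.1,1.16,0.13,0,0]
    - [-0.1,1.32,0.15,0,0]
    - [-0.1,1.49,0.17,0,0]
    - [-0.1,1.65,0.19,0,0]
    - [-0.1,1.82,0.21,0,0]
    - [-0.1,1.99,0.23,0,0]

```text
time_s: 3.3
eef_pos: [462.3, 119.9, 60.3]
eef_rot: [-180.0, 0.0, -173.5]
wrist_force: [0.5, -0.6, -0.2]
opening: 38.2
```

apply_moves:
  increments:
    - [-0.1,0.17,0.02,0,0]
    - [-0.1,0.33,0.04,0,0]
    - [-0.1,0.5,0.06,0,0]
    - [-0.1,0.66,0.08,0,0]
    - [-0.1,0.83,0.09,0,0]
    - [-0.1,0.99,0.11,0,0]
    - [-0.1,1.16,0.13,0,0]

```text
time_s: 4.0
eef_pos: [473.9, 121.2, 60.3]
eef_rot: [-180.0, -0.0, -173.5]
wrist_force: [0.1, -0.2, 0.6]
opening: 38.2
```

```bash
cat >> h.py <<'E'
def rollers(cam='top',vis=None):
    p=imaging.camera_params(cam); im=imaging.grab_frame(cam)
    if vis: cv2.imwrite('pics/'+vis,im[:,:,::-1])
    m=(im.min(2)>75).astype(np.uint8)
    n,l,st,c=cv2.connectedComponentsWithStats(m)
    for i in range(1,n):
        if st[i,4]<60: continue
        w=p2w(p,*c[i],52)
        d=w[:2]-[567,10.2];a=np.radians(6.5)
        x=d[0]*np.cos(a)+d[1]*np.sin(a);y=-d[0]*np.sin(a)+d[1]*np.cos(a)
        if abs(x)<108 and abs(y)<185: print('plate x,y',round(x,1),round(y,1),'area',st[i,4],'world',w.round(1))
E
python3 - <<'E'
from h import *
rollers(vis='t1.png')
s=env.get_state();print(s['wrist_force'],s['moment'])
E
```

```text
plate x,y 57.9 -23.9 area 247226 world [627.3  -6.9  52. ]
plate x,y -73.2 -123.1 area 360 world [ 508.2 -120.4   52. ]
plate x,y -74.4 0.0 area 199 world [493.1   1.8  52. ]
[ 0.1264974  -0.66052529  0.22734785] [-0.05649733 -0.02217437 -0.00620311]
```

apply_moves:
  increments:
    - [-0.1,0.17,0.02,0,0]
    - [-0.1,0.33,0.04,0,0]
    - [-0.1,0.5,0.06,0,0]
    - [-0.1,0.66,0.08,0,0]
    - [-0.1,0.83,0.09,0,0]
    - [-0.1,0.99,0.11,0,0]
    - [-0.1,1.16,0.13,0,0]
    - [-0.1,1.32,0.15,0,0]
    - [-0.1,1.49,0.17,0,0]
    - [-0.1,1.65,0.19,0,0]
    - [-0.1,1.82,0.21,0,0]
    - [-0.1,1.99,0.23,0,0]

```text
time_s: 5.25
eef_pos: [493.8, 123.5, 60.3]
eef_rot: [180.0, -0.0, -173.5]
wrist_force: [-0.9, -0.0, 0.1]
opening: 38.2
```

```bash
python3 - <<'E'
from h import *
rollers(vis='t2.png')
s=env.get_state();print(s['wrist_force'],s['moment'])
E
```

```text
plate x,y 61.7 -28.5 area 245099 world [631.5 -11.2  52. ]
plate x,y -74.1 -123.1 area 338 world [ 507.3 -120.5   52. ]
plate x,y -74.3 0.1 area 213 world [493.1   1.9  52. ]
[0.08900441 0.80102786 0.71842426] [-0.01770425  0.00720531  0.02600378]
```

```bash
python3 - <<'E'
from h import *
grab('scene','s2.png')
a=cv2.imread('pics/s2.png')[150:340,230:440];b=cv2.imread('pics/t2.png')[170:335,200:420]
a=cv2.resize(a,(400,362));b=cv2.resize(b,(400,300));o=np.zeros((362,800,3),np.uint8);o[:,:400]=a;o[:300,400:]=b
cv2.imwrite('pics/c2.png',o)
E
```

```text
(no output)
```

View pics/c2.png

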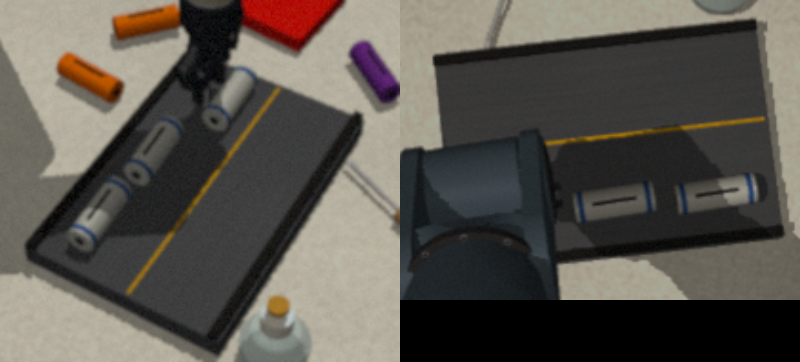

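The scene crop shows roller A at crop (230,98), rolled ahead of the finger with its key turned under. The other two are untouched.

apply_moves:
  increments:
    - [-0.1,0.17,0.02,0,0]
    - [-0.1,0.33,0.04,0,0]
    - [-0.1,0.5,0.06,0,0]
    - [-0.1,0.66,0.08,0,0]
    - [-0.1,0.83,0.09,0,0]
    - [-0.1,0.99,0.11,0,0]
    - [-0.1,1.16,0.13,0,0]
    - [-0.1,1.32,0.15,0,0]
    - [-0.1,1.49,0.17,0,0]
    - [-0.1,1.65,0.19,0,0]
    - [-0.1,1.82,0.21,0,0]
    - [-0.1,1.99,0.23,0,0]

```text
time_s: 6.55
eef_pos: [513.7, 125.8, 60.3]
eef_rot: [-180.0, 0.0, -173.5]
wrist_force: [-0.3, 0.7, 0.7]
opening: 38.4
```

apply_moves:
  increments:
    - [-0.1,0.17,0.02,0,0]
    - [-0.1,0.33,0.04,0,0]
    - [-0.1,0.5,0.06,0,0]
    - [-0.1,0.66,0.08,0,0]
    - [-0.1,0.83,0.09,0,0]
    - [-0.1,0.99,0.11,0,0]
    - [-0.1,1.16,0.13,0,0]
    - [-0.1,1.32,0.15,0,0]
    - [-0.1,1.49,0.17,0,0]
    - [-0.1,1.65,0.19,0,0]
    - [-0.1,1.82,0.21,0,0]
    - [-0.1,1.99,0.23,0,0]

```text
time_s: 7.75
eef_pos: [533.6, 128.1, 60.3]
eef_rot: [-180.0, -0.0, -173.5]
wrist_force: [0.3, -0.2, 0.6]
opening: 38.4
```

apply_moves:
  increments:
    - [-0.1,0.17,0.02,0,0]
    - [-0.1,0.33,0.04,0,0]
    - [-0.1,0.5,0.06,0,0]
    - [-0.1,0.66,0.08,0,0]
    - [-0.1,0.83,0.09,0,0]
    - [-0.1,0.99,0.11,0,0]
    - [-0.1,1.16,0.13,0,0]
    - [-0.1,1.32,0.15,0,0]
    - [-0.1,1.49,0.17,0,0]
    - [-0.1,1.65,0.19,0,0]
    - [-0.1,1.8,0.21,0,0]
    - [-0.1,1.9,0.22,0,0]

```text
time_s: 8.95
eef_pos: [552.7, 130.3, 60.3]
eef_rot: [180.0, 0.0, -173.5]
wrist_force: [-0.1, -0.9, 0.0]
opening: 38.3
```

apply_moves:
  increments:
    - [-0.1,-0.3,0,0,0]
    - [-0.1,-1,-0.1,0.2,0]
    - [-0.1,-2,-0.3,2,0]
    - [-0.1,-3,-1.5,4,0]
    - [-0.1,-5,-4.5,4.2,0]
    - [-0.1,-7,-8,4.2,0]
    - [-0.1,-8.6,-11,4.2,0]
    - [-0.1,-8.6,-13,4,0]
    - [-0.1,-8.6,-13.4,2.5,0]
    - [-0.1,-8.6,-13.4,1,0]
    - [-0.1,-8.6,-13.4,0.2,0]
    - [-0.1,-8.6,-13.4,0,0]

```text
time_s: 10.15
eef_pos: [465.8, -3.6, 59.7]
eef_rot: [180.0, -0.1, -173.5]
wrist_force: [-0.5, 0.5, -0.6]
opening: 38.4
```

apply_moves:
  increments:
    - [-0.1,0.17,0.02,0,0]
    - [-0.1,0.33,0.04,0,0]
    - [-0.1,0.5,0.06,0,0]
    - [-0.1,0.66,0.08,0,0]
    - [-0.1,0.83,0.09,0,0]
    - [-0.1,0.99,0.11,0,0]
    - [-0.1,1.16,0.13,0,0]
    - [-0.1,1.32,0.15,0,0]
    - [-0.1,1.49,0.17,0,0]
    - [-0.1,1.65,0.19,0,0]
    - [-0.1,1.82,0.21,0,0]
    - [-0.1,1.99,0.23,0,0]

```text
time_s: 11.35
eef_pos: [486.5, -1.4, 60.3]
eef_rot: [-180.0, 0.0, -173.5]
wrist_force: [-0.4, -0.7, 0.8]
opening: 38.4
```

apply_moves:
  increments:
    - [-0.1,0.17,0.02,0,0]
    - [-0.1,0.33,0.04,0,0]
    - [-0.1,0.5,0.06,0,0]
    - [-0.1,0.66,0.08,0,0]
    - [-0.1,0.83,0.09,0,0]
    - [-0.1,0.99,0.11,0,0]

```text
time_s: 11.95
eef_pos: [496.4, -0.3, 60.3]
eef_rot: [-180.0, 0.0, -173.5]
wrist_force: [0.6, -0.2, 1.1]
opening: 38.5
```

apply_moves:
  increments:
    - [-0.1,0.17,0.02,0,0]
    - [-0.1,0.33,0.04,0,0]
    - [-0.1,0.5,0.06,0,0]
    - [-0.1,0.66,0.08,0,0]
    - [-0.1,0.83,0.09,0,0]
    - [-0.1,0.99,0.11,0,0]

```text
time_s: 12.55
eef_pos: [506.3, 0.8, 60.3]
eef_rot: [180.0, -0.0, -173.5]
wrist_force: [-0.2, 0.2, -0.5]
opening: 38.4
```

```bash
python3 - <<'E'
from h import *
for i in range(2):
    rollers(vis='t3.png')
    s=env.get_state();print(s['wrist_force'])
E
```

```text
plate x,y 72.6 -23.6 area 240116 world [641.8  -5.   52. ]
plate x,y 27.3 126.8 area 487 world [579.7 139.3  52. ]
plate x,y -78.2 -121.0 area 184 world [ 503.  -118.8   52. ]
[ 0.11387169 -0.18888959  0.49316897]
plate x,y 72.6 -23.6 area 240127 world [641.8  -5.   52. ]
plate x,y 27.2 126.9 area 484 world [579.7 139.4  52. ]
plate x,y -77.9 -119.1 area 186 world [ 503.1 -116.9   52. ]
[0.42578001 0.68164771 0.31140317]
```

apply_moves:
  increments:
    - [-0.1,0.17,0.02,0,0]
    - [-0.1,0.33,0.04,0,0]
    - [-0.1,0.5,0.06,0,0]
    - [-0.1,0.66,0.08,0,0]
    - [-0.1,0.83,0.09,0,0]
    - [-0.1,0.99,0.11,0,0]
    - [-0.1,1.16,0.13,0,0]
    - [-0.1,1.32,0.15,0,0]
    - [-0.1,1.49,0.17,0,0]
    - [-0.1,1.65,0.19,0,0]
    - [-0.1,1.82,0.21,0,0]
    - [-0.1,1.99,0.23,0,0]

```text
time_s: 13.85
eef_pos: [526.2, 3.1, 60.3]
eef_rot: [-180.0, 0.0, -173.5]
wrist_force: [0.3, 0.5, 0.6]
opening: 38.8
```

apply_moves:
  increments:
    - [-0.1,0.17,0.02,0,0]
    - [-0.1,0.33,0.04,0,0]
    - [-0.1,0.5,0.06,0,0]
    - [-0.1,0.66,0.08,0,0]
    - [-0.1,0.83,0.09,0,0]
    - [-0.1,0.99,0.11,0,0]
    - [-0.1,1.16,0.13,0,0]
    - [-0.1,1.32,0.15,0,0]
    - [-0.1,1.49,0.17,0,0]
    - [-0.1,1.65,0.19,0,0]
    - [-0.1,1.82,0.21,0,0]
    - [-0.1,1.99,0.23,0,0]

```text
time_s: 15.05
eef_pos: [546.1, 5.4, 60.3]
eef_rot: [-180.0, 0.0, -173.5]
wrist_force: [-0.1, 0.1, 0.3]
opening: 38.2
```

apply_moves:
  increments:
    - [-0.1,0.17,0.02,0,0]
    - [-0.1,0.33,0.04,0,0]
    - [-0.1,0.5,0.06,0,0]
    - [-0.1,0.66,0.08,0,0]
    - [-0.1,0.83,0.09,0,0]
    - [-0.1,0.99,0.11,0,0]
    - [-0.1,1.16,0.13,0,0]
    - [-0.1,1.32,0.15,0,0]
    - [-0.1,1.49,0.17,0,0]
    - [-0.1,1.65,0.19,0,0]
    - [-0.1,1.82,0.21,0,0]
    - [-0.1,1.99,0.23,0,0]

```text
time_s: 16.25
eef_pos: [566.0, 7.7, 60.3]
eef_rot: [-180.0, 0.0, -173.5]
wrist_force: [-0.5, 0.1, 0.7]
opening: 38.6
```

apply_moves:
  increments:
    - [-0.1,-0.3,0,0,0]
    - [-0.1,-1,-0.1,0.2,0]
    - [-0.1,-2,-0.3,2,0]
    - [-0.1,-3,-1.5,4,0]
    - [-0.1,-5,-4.5,4.2,0]
    - [-0.1,-7,-8,4.2,0]
    - [-0.1,-8.9,-11,4.2,0]
    - [-0.1,-8.9,-12.2,4,0]
    - [-0.1,-8.9,-12.4,2.5,0]
    - [-0.1,-8.9,-12.4,1,0]
    - [-0.1,-8.9,-12.4,0.2,0]
    - [-0.1,-8.9,-12.4,0,0]

```text
time_s: 17.45
eef_pos: [476.5, -115.9, 59.6]
eef_rot: [180.0, -0.1, -173.5]
wrist_force: [0.2, 0.6, -0.2]
opening: 38.1
```

apply_moves:
  increments:
    - [-0.1,0.17,0.02,0,0]
    - [-0.1,0.33,0.04,0,0]
    - [-0.1,0.5,0.06,0,0]
    - [-0.1,0.66,0.08,0,0]
    - [-0.1,0.83,0.09,0,0]
    - [-0.1,0.99,0.11,0,0]
    - [-0.1,1.16,0.13,0,0]
    - [-0.1,1.32,0.15,0,0]
    - [-0.1,1.49,0.17,0,0]
    - [-0.1,1.65,0.19,0,0]
    - [-0.1,1.82,0.21,0,0]
    - [-0.1,1.99,0.23,0,0]

```text
time_s: 18.65
eef_pos: [496.8, -114.0, 60.3]
eef_rot: [180.0, -0.0, -173.5]
wrist_force: [-2.7, 0.1, 1.9]
opening: 38.5
```

apply_moves:
  increments:
    - [-0.1,0.17,0.02,0,0]
    - [-0.1,0.33,0.04,0,0]
    - [-0.1,0.5,0.06,0,0]
    - [-0.1,0.66,0.08,0,0]
    - [-0.1,0.83,0.09,0,0]
    - [-0.1,0.99,0.11,0,0]

```text
time_s: 19.25
eef_pos: [506.8, -112.9, 60.3]
eef_rot: [-180.0, -0.0, -173.5]
wrist_force: [-2.3, -0.1, 1.7]
opening: 38.4
```

apply_moves:
  increments:
    - [-0.1,0.17,0.02,0,0]
    - [-0.1,0.33,0.04,0,0]
    - [-0.1,0.5,0.06,0,0]
    - [-0.1,0.66,0.08,0,0]
    - [-0.1,0.83,0.09,0,0]
    - [-0.1,0.99,0.11,0,0]

```text
time_s: 19.85
eef_pos: [516.8, -111.8, 60.3]
eef_rot: [-180.0, 0.0, -173.5]
wrist_force: [-2.7, 0.2, 1.3]
opening: 38.7
```

```bash
python3 - <<'E'
from h import *
for i in range(2):
    rollers(vis='t4.png')
    s=env.get_state();print(s['wrist_force'])
E
```

```text
plate x,y 85.2 -10.3 area 232594 world [652.8   9.6  52. ]
plate x,y 28.3 3.7 area 492 world [594.7  17.   52. ]
plate x,y 27.5 126.7 area 498 world [580.  139.2  52. ]
[-1.23460647  0.53076161  0.87998467]
plate x,y 85.2 -10.3 area 232585 world [652.8   9.6  52. ]
plate x,y 28.4 3.8 area 495 world [594.8  17.2  52. ]
plate x,y 27.5 126.5 area 499 world [580. 139.  52.]
[-1.36465917  0.03815908  0.31481138]
```

Roller C resists with about 2.5 N, while A and B stayed within noise. I'll carry on past its half turn.

apply_moves:
  increments:
    - [-0.1,0.17,0.02,0,0]
    - [-0.1,0.33,0.04,0,0]
    - [-0.1,0.5,0.06,0,0]
    - [-0.1,0.66,0.08,0,0]
    - [-0.1,0.83,0.09,0,0]
    - [-0.1,0.99,0.11,0,0]
    - [-0.1,1.16,0.13,0,0]
    - [-0.1,1.32,0.15,0,0]
    - [-0.1,1.49,0.17,0,0]
    - [-0.1,1.65,0.19,0,0]
    - [-0.1,1.82,0.21,0,0]
    - [-0.1,1.99,0.23,0,0]

```text
time_s: 21.15
eef_pos: [536.7, -109.5, 60.3]
eef_rot: [-180.0, 0.0, -173.5]
wrist_force: [0.7, 0.1, -0.8]
opening: 38.3
```

```bash
python3 - <<'E'
from h import *
rollers();grab('scene','s5.png')
a=cv2.imread('pics/s5.png')[150:340,230:440]
cv2.imwrite('pics/c5.png',cv2.resize(a,(500,452)))
print(env.get_state()['wrist_force'])
E
```

```text
plate x,y 86.9 -11.2 area 231346 world [654.6   8.9  52. ]
plate x,y 28.4 3.8 area 497 world [594.8  17.2  52. ]
plate x,y 27.6 126.8 area 506 world [580.1 139.3  52. ]
[ 0.95446999  0.02377795 -0.41313169]
```

View pics/c5.png

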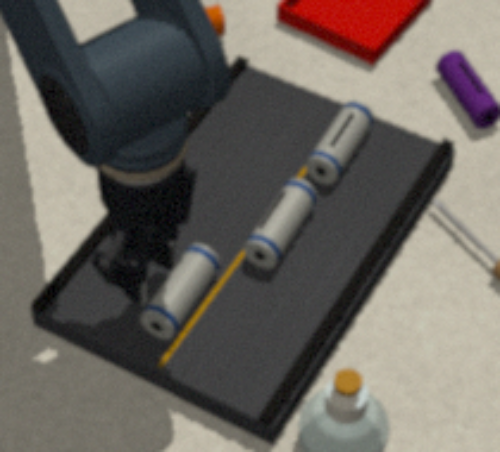

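C, at crop (182,290), is at about the half turn just short of the line. A and B lie past the line. I'll keep following slowly.

apply_moves:
  increments:
    - [-0.1,0.17,0.02,0,0]
    - [-0.1,0.33,0.04,0,0]
    - [-0.1,0.5,0.06,0,0]
    - [-0.1,0.66,0.08,0,0]
    - [-0.1,0.83,0.09,0,0]
    - [-0.1,0.99,0.11,0,0]
    - [-0.1,1.16,0.13,0,0]
    - [-0.1,1.32,0.15,0,0]
    - [-0.1,1.32,0.15,0,0]
    - [-0.1,1.32,0.15,0,0]
    - [-0.1,1.32,0.15,0,0]
    - [-0.1,1.32,0.15,0,0]

```text
time_s: 22.45
eef_pos: [549.6, -108.0, 60.3]
eef_rot: [180.0, -0.0, -173.5]
wrist_force: [0.7, -0.1, 0.6]
opening: 38.1
```

```bash
cat >> h.py <<'E'
def metal(fn):
    # metal roller centroids on plate from the scene camera
    p=grab('scene',fn); im=cv2.imread('pics/'+fn); m=(im.min(2)>70).astype(np.uint8)
    n,l,st,c=cv2.connectedComponentsWithStats(m)
    for i in range(1,n):
        if not 60<st[i,4]<3000: continue
        w=p2w(p,*c[i],52);d=w[:2]-[567,10.2];a=np.radians(6.5)
        x=d[0]*np.cos(a)+d[1]*np.sin(a);y=-d[0]*np.sin(a)+d[1]*np.cos(a)
        if abs(x)<125 and abs(y)<185: print('scene plate',round(x,1),round(y,1),st[i,4],c[i].round())
E
python3 - <<'E'
from h import *
metal('s6.png');metal('s6b.png');print(env.get_state()['wrist_force'])
E
```

```text
scene plate 28.9 2.8 531 [347. 242.]
scene plate 27.0 -112.6 590 [320. 277.]
scene plate 29.0 2.7 531 [347. 242.]
scene plate 28.9 -112.6 596 [321. 278.]
[-0.23593501  1.36513242 -0.6203213 ]
```

C ran about 30 mm ahead of the finger by itself, so C is the faulty one. I'll back off, lift and turn while it settles.

apply_moves:
  increments:
    - [-0.1,-0.5,0,0,0]
    - [-0.1,-1.5,0,0.3,0]
    - [-0.1,-2.5,0,1.5,0]
    - [0,-3,0,4,0]
    - [0.2,-3,0,7,-0.14]
    - [0.3,-3,0,10,-0.28]
    - [0.3,-3,0,12,-0.42]
    - [0.3,-3,0,12,-0.56]
    - [0.3,-3,0,12,-0.7]
    - [0.3,-3,0,12,-0.84]
    - [0.3,-3,0,12,-0.98]
    - [0.3,-3,0,12,-1.12]

```text
time_s: 23.75
eef_pos: [518.8, -108.0, 180.4]
eef_rot: [-180.0, -0.0, 122.0]
wrist_force: [0.0, -0.7, -0.3]
opening: 55.8
```

```bash
python3 - <<'E'
from h import *
metal('s7.png');rollers()
E
```

```text
scene plate 32.6 -58.3 1107 [335. 261.]
plate x,y 63.2 0.4 area 243304 world [629.7  17.7  52. ]
plate x,y 37.0 -82.5 area 76 world [613.1 -67.6  52. ]
plate x,y 28.3 3.7 area 488 world [594.7  17.1  52. ]
plate x,y 27.4 126.6 area 491 world [579.9 139.1  52. ]
```

apply_moves:
  increments:
    - [0.3,0,0,0,-0.14]
    - [0.3,0,0,0,-0.28]
    - [0.3,0,0,0,-0.42]
    - [0.3,0,0,0,-0.451]
    - [0.3,0,0,0,-0.451]
    - [0.3,0,0,0,-0.451]
    - [0.3,0,0,0,-0.451]
    - [0.3,0,0,0,-0.451]
    - [0.3,0,0,0,-0.451]
    - [0.3,0,0,0,-0.451]

```text
time_s: 24.85
eef_pos: [519.6, -108.0, 180.3]
eef_rot: [-180.0, -0.0, 96.5]
wrist_force: [0.3, 0.9, -0.5]
opening: 55.4
```

```bash
python3 - <<'E'
from h import *
metal('s8.png');metal('s9.png');rollers(vis='t9.png')
E
```

```text
scene plate 32.4 -58.3 1111 [335. 261.]
scene plate 32.6 -58.8 1108 [335. 261.]
plate x,y 63.4 0.3 area 243186 world [629.9  17.6  52. ]
plate x,y 37.0 -82.5 area 76 world [613.1 -67.6  52. ]
plate x,y 28.3 3.8 area 490 world [594.7  17.2  52. ]
plate x,y 27.4 126.8 area 490 world [579.9 139.2  52. ]
```

apply_moves:
  increments:
    - [0.3,2,0.2,-0.5,0]
    - [0.3,4,0.4,-2,0]
    - [0.3,6,0.6,-3.5,0]
    - [0.3,8,0.8,-4.5,0]
    - [0.3,9.3,0.9,-5,0]
    - [0.3,9.6,0.9,-5,0]
    - [0.3,9.6,0.9,-5,0]

```text
time_s: 25.7
eef_pos: [615.6, -99.0, 130.2]
eef_rot: [-180.0, -0.0, 96.5]
wrist_force: [-0.4, 0.2, 0.8]
opening: 55.6
```

```bash
python3 - <<'E'
from h import *
p=grab('wrist','w2.png')
K=np.array(p['camera_matrix']);T=np.linalg.inv(p['cam_to_world'])
e=env.get_state()['eef_pos'];print(e, np.array(p['cam_to_world']).round(2).tolist())
for z in(64,47): c=T@np.array([e[0],e[1],z,1]);print(z,(K@c[:3]/c[2])[:2].round())
a=cv2.imread('pics/w2.png');b=cv2.imread('pics/s9.png')[150:340,230:440]
o=np.zeros((480,800,3),np.uint8);o[:360,:480]=cv2.resize(a,(480,360));o[:290,480:]=cv2.resize(b,(320,290));cv2.imwrite('pics/c6.png',o)
E
```

```text
[615.33309539 -99.05657328 130.48758152] [[0.99, 0.11, 0.03, 608.33], [0.11, -0.96, -0.27, -30.96], [0.0, 0.27, -0.96, 253.97], [0.0, 0.0, 0.0, 1.0]]
64 [319. 272.]
47 [320. 260.]
```

View pics/c6.png

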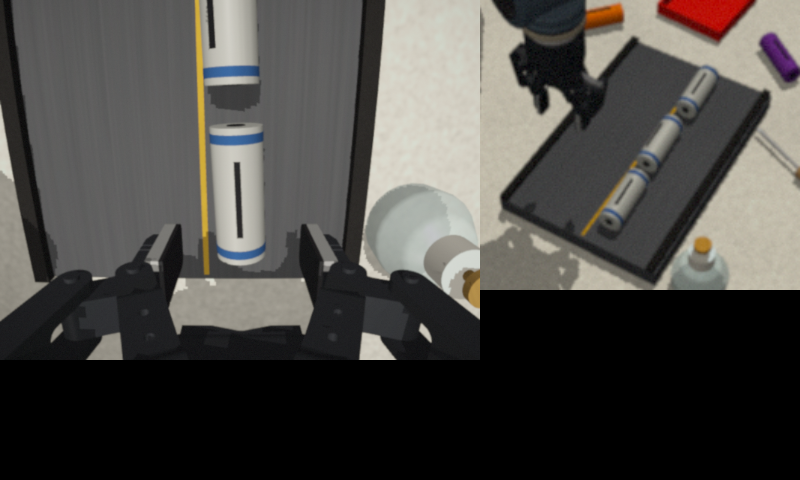

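The wrist view shows C centred under the jaws with its key mark up again at full-frame (318,267), against a predicted TCP of (319,272). All three rollers lie past the yellow line. Next is to descend and grip.

apply_moves:
  increments:
    - [0.3,0,0,-1,0]
    - [0.3,0,0,-2.5,0]
    - [0.3,0,0,-4,0]
    - [0.3,0,0,-5.5,0]
    - [0.3,0,0,-6.8,0]
    - [0.3,0,0,-7.5,0]
    - [0.3,0,0,-7.7,0]
    - [0.3,0,0,-7.7,0]

```text
time_s: 26.55
eef_pos: [615.8, -99.0, 53.2]
eef_rot: [-180.0, 0.0, 96.5]
wrist_force: [1.2, -0.9, 0.3]
opening: 55.5
```

apply_moves:
  increments:
    - [0.1,0,0,0,0]
    - [0,0,0,0,0]
    - [-0.1,0,0,0,0]
    - [-0.2,0,0,0,0]
    - [-0.4,0,0,0,0]
    - [-1,0,0,0,0]
    - [-1,0,0,0,0]
    - [-1,0,0,0,0]
    - [-1,0,0,0,0]
    - [-1,0,0,0,0]

```text
time_s: 27.55
eef_pos: [615.8, -99.0, 53.9]
eef_rot: [180.0, 0.0, 96.5]
wrist_force: [-2.0, 0.4, 5.4]
opening: 32.2
```

apply_moves:
  increments:
    - [-1,0,0,0.1,0]
    - [-1,0,0,0.3,0]
    - [-1,0,0,0.6,0]
    - [-1,0,0,1,0]
    - [-1,0,0,1.5,0]
    - [-1,0,0,1.5,0]
    - [-1,0,0,1.5,0]

```text
time_s: 28.25
eef_pos: [615.7, -99.0, 68.4]
eef_rot: [180.0, 0.0, 96.5]
wrist_force: [0.7, 0.3, -5.7]
opening: 31.7
```

```bash
python3 - <<'E'
from h import *
s=env.get_state();print(s['wrist_force'],s['moment'],s['opening'],s['eef_pos'])
grab('wrist','w3.png')
a=cv2.imread('pics/w3.png');grab('scene','s10.png');b=cv2.imread('pics/s10.png')[150:340,230:440]
o=np.zeros((360,800,3),np.uint8);o[:360,:480]=cv2.resize(a,(480,360));o[:290,480:]=cv2.resize(b,(320,290));cv2.imwrite('pics/c7.png',o)
E
```

```text
[ 0.65158599  0.33147347 -5.65349987] [ 0.00480282  0.04487751 -0.00460033] 31.678271602323843 [615.70715908 -99.01563141  68.44413451]
```

View pics/c7.png

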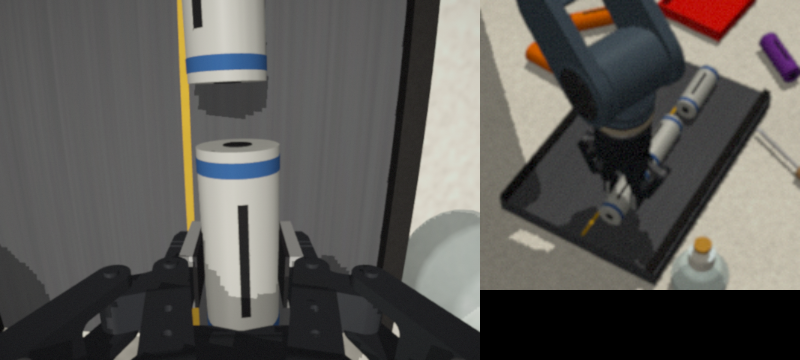

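C is held between the pads with the key up and its full weight (5.7 N) on the wrist. B and A are undisturbed. Now I'll carry it to the tray.

apply_moves:
  increments:
    - [-1,0,0,1,0]
    - [-1,0,0,3,0]
    - [-1,-0.3,1,5.5,0]
    - [-1,-1,3,8,0]
    - [-1,-2,6,9,0]
    - [-1,-3.1,9,9,-0.02]
    - [-1,-4.4,12.5,9,-0.04]
    - [-1,-5.6,16,9,-0.06]
    - [-1,-6.8,19.5,9,-0.08]
    - [-1,-8,23,9,-0.09]
    - [-1,-9.2,26.5,9,-0.09]
    - [-1,-10.5,30,9,-0.09]

```text
time_s: 29.55
eef_pos: [510.2, 202.4, 159.1]
eef_rot: [180.0, -0.0, 91.3]
wrist_force: [-0.1, 0.2, -5.8]
opening: 32.2
```

apply_moves:
  increments:
    - [-1,-1.2,3.5,0,0]
    - [-1,-2.4,7,0,0]
    - [-1,-3.6,10.3,0,0]
    - [-1,-4.6,13,0,0]
    - [-1,-5.1,14.6,0,0]
    - [-1,-5.2,15,0,0]
    - [-1,-5.2,15,0,0]
    - [-1,-5.2,15,0,0]

```text
time_s: 30.35
eef_pos: [459.1, 350.1, 158.4]
eef_rot: [-180.0, 0.0, 91.3]
wrist_force: [-1.0, 0.3, -5.7]
opening: 32.4
```

```bash
python3 - <<'E'
from h import *
s=env.get_state();print(s['wrist_force'],s['opening'],s['eef_pos'],s['eef_rot'])
p=grab('wrist','w4.png');a=cv2.imread('pics/w4.png')
K=np.array(p['camera_matrix']);T=np.linalg.inv(p['cam_to_world'])
for w in((519.9,418.7),(522.6,287),(397,283.8),(394.3,415.2)):
    c=T@np.array([*w,24,1]);print((K@c[:3]/c[2])[:2].round())
E
```

```text
[-0.96416709  0.30229457 -5.74918384] 32.40387203839096 [459.07020885 350.11702131 158.3587308 ] [-1.79997018e+02  1.73588705e-02  9.12743966e+01]
[428. 122.]
[414. 329.]
[224. 329.]
[210. 123.]
```

View pics/w4.png

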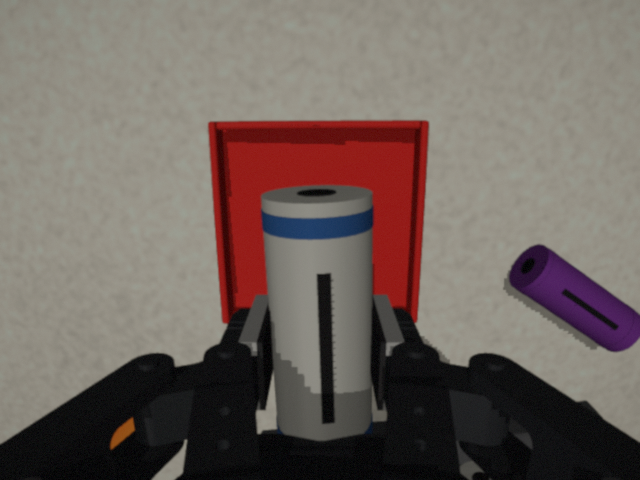

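The tray corners land where predicted within 1 px, at (210,123), (428,122), (414,329) and (224,329). The roller is centred above the tray, so I'll lower it.

apply_moves:
  increments:
    - [-1,0,0,-0.5,0]
    - [-1,0,0,-2,0]
    - [-1,0,0,-4,0]
    - [-1,0,0,-6,0]
    - [-1,0,0,-8,0]
    - [-1,0,0,-9.7,0]
    - [-1,0,0,-11,0]
    - [-1,0,0,-11.8,0]
    - [-1,0,0,-12.2,0]
    - [-1,0,0,-12.4,0]
    - [-1,0,0,-12.5,0]
    - [-1,0,0,-12.5,0]

```text
time_s: 31.6
eef_pos: [458.9, 351.1, 33.7]
eef_rot: [180.0, -0.0, 91.3]
wrist_force: [-0.4, 0.3, -5.2]
opening: 31.9
```

apply_moves:
  increments:
    - [-1,0,0,-0.05,0]
    - [-1,0,0,-0.1,0]
    - [-1,0,0,-0.15,0]
    - [-1,0,0,-0.2,0]
    - [-1,0,0,-0.25,0]
    - [-1,0,0,-0.3,0]
    - [-1,0,0,-0.35,0]
    - [-1,0,0,-0.35,0]

```text
time_s: 32.4
eef_pos: [458.6, 351.0, 29.7]
eef_rot: [-180.0, 0.0, 91.3]
wrist_force: [1.0, 0.3, -6.0]
opening: 32.0
```

apply_moves:
  increments:
    - [-1,0,0,-0.03,0]
    - [-1,0,0,-0.06,0]
    - [-1,0,0,-0.1,0]
    - [-1,0,0,-0.1,0]

```text
time_s: 32.8
eef_pos: [458.7, 351.0, 29.0]
eef_rot: [180.0, 0.0, 91.3]
wrist_force: [0.1, -0.7, -1.9]
opening: 32.4
```

apply_moves:
  increments:
    - [-1,0,0,-0.03,0]
    - [-1,0,0,-0.05,0]
    - [-1,0,0,-0.05,0]

```text
time_s: 33.1
eef_pos: [458.7, 351.0, 28.9]
eef_rot: [180.0, -0.0, 91.3]
wrist_force: [-4.1, -3.3, 6.5]
opening: 32.2
```

The floor has taken the weight, with fz going from -6 to +6.5 N. Now I'll release and lift away.

apply_moves:
  increments:
    - [-0.22,0,0,0,0]
    - [-0.2,0,0,0,0]
    - [-0.15,0,0,0,0]
    - [-0.1,0,0,0,0]
    - [0,0,0,0,0]
    - [0.1,0,0,0,0]
    - [0.1,0,0,0,0]
    - [0.1,0,0,0,0]
    - [0.1,0,0,0,0]

```text
time_s: 34.0
eef_pos: [458.7, 351.0, 28.3]
eef_rot: [180.0, -0.0, 91.3]
wrist_force: [0.2, -0.6, 0.6]
opening: 47.3
```

apply_moves:
  increments:
    - [0.1,0,0,0.3,0]
    - [0.1,0,0,1,0]
    - [0.1,0,0,2.5,0]
    - [0.1,0,0,4.5,0]
    - [0.1,0,0,7,0]
    - [0.1,-1,1,10,0]
    - [0.1,-4,3,13,0]
    - [0.1,-8,6,14,0]
    - [0.1,-12,9,14,0]
    - [0.1,-16,12,14,0]
    - [0.1,-18,14,14,0]
    - [0.1,-18,14,14,0]

```text
time_s: 35.2
eef_pos: [276.1, 493.1, 169.7]
eef_rot: [180.0, -0.1, 91.5]
wrist_force: [1.3, -0.7, -0.0]
opening: 47.0
```

```bash
python3 - <<'E'
from h import *
rollers(vis='t20.png');p=imaging.camera_params('top')
im=cv2.imread('pics/t20.png')
cv2.imwrite('pics/c8.png',cv2.resize(im[85:385,100:550],(795,530)))
d=cv2.absdiff(im,cv2.imread('pics/t0.png')) if 0 else cv2.absdiff(im,cv2.imread('pics/top0.png'))
for n,(u,v) in dict(spec=(495,285),disp=(378,158),driver=(265,150)).items(): print(n,d[v-45:v+45,u-35:u+35].max(2).mean())
rollers();print(env.get_state()['time_s'])
E
```

```text
plate x,y 39.8 -11.7 area 251036 world [607.9   3.   52. ]
plate x,y 28.2 3.6 area 449 world [594.7  17.   52. ]
plate x,y 27.2 126.8 area 451 world [579.6 139.2  52. ]
spec 5.397619047619048
disp 5.041904761904762
driver 5.398412698412699
plate x,y 39.8 -12.1 area 250972 world [607.9   2.7  52. ]
plate x,y 28.3 3.9 area 448 world [594.6  17.3  52. ]
plate x,y 27.1 126.6 area 451 world [579.6 139.1  52. ]
35.3
```

View pics/c8.png

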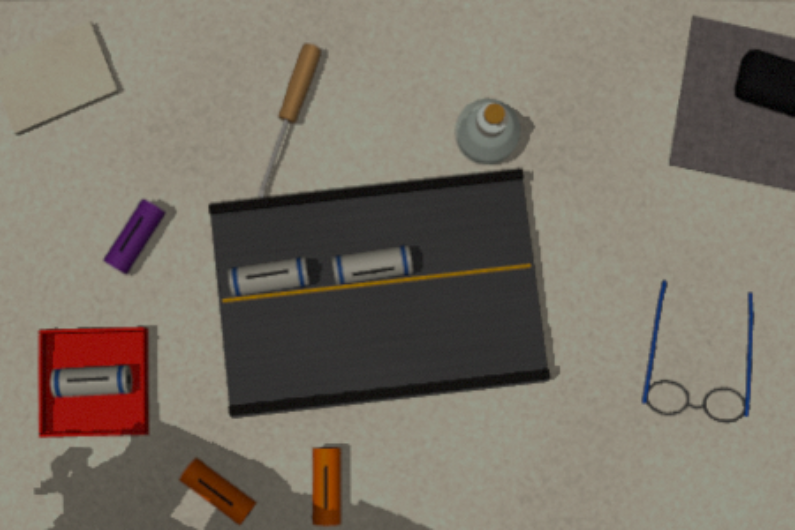

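The final top view shows C lying on the tray floor at crop (92,380). A and B are still past the line at crop (270,275) and (373,265), and the spectacles, dispenser and screwdriver have not moved.

```bash
python3 -c "
from rig import env
print(env.finish_job())"
```

```text
the job is handed in; nothing more can be done
None
```

The faulty roller is the one that started on the robot's right (−y). It now lies on the floor of the red tray, and the job was handed in at about 35 s of the 70 s allowed.

- **Finding it:** I pushed each roller slowly (about 16 mm/s) across the plate and past the yellow line with the partly open fingers. The left and middle rollers stayed within sensor noise (about ±1 N). The right one resisted with about 2.3–2.7 N, then ran about 30 mm ahead by itself and settled one turn on with its key mark up.
- **Placing it:** With all three past the line, I gripped and lifted it, which put 5.7 N on the wrist. I lowered it until the tray floor took the weight (vertical force went from −6 to +6.5 N) and only then opened the fingers.
- **Final checks:** The two true rollers have their axes about 27–28 mm along the plate's x, with the line at 10 mm, and did not move between the last two readings. That leaves the near side of each only about 0–1 mm past the line, less than the 2 mm calibration accuracy. The spectacles, dispenser and screwdriver differed from the first picture only by image noise.
- **Oddity:** The gripper read about 32 mm open on the 34 mm roller. The hold did not slip, so I put it down to the pads giving or a reading offset.

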